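# Tuck a lining board under a box's lapped flap and hold it pressed

## Robot

A 6-joint arm with a two-finger parallel gripper is mounted at the origin on the work surface. World frame = base frame: x ahead of the robot, y to its left, z up, the work surface at z = 0. Lengths are in m, angles in rad, forces in N, time in s.
With the tool pointing down it reaches from about 0.4 to 0.825 m from the base axis. Payload 7 kg.
Tool frame: the origin (TCP) lies at the very end of the fingers, on their centre line; the grasp point (between the pads) lies 19 mm behind it (arm.pinch_z is the z of the grasp point in the tool frame, in m); z points along the fingers, y is the direction in which the jaws open and shut (so a half turn about z gives the same grasp; the last joint's range is limited). The gripper opens to 88 mm and grips with 3 to 60 N. Pads are 19 mm wide; open, the fingers measure 130 mm over their backs; the gripper's body (78 mm by 193 mm) begins 47 mm behind the grasp point.
Start: joints at [1.619, 0.359, 0.012, 0, -1.224, -0.288], TCP at [0.16, 0.656, 0.227] pointing down, gripper open.
Joint ranges: [-3.07, 3.07], [-1.43, 2.12], [-1.02, 1.25], [-3.03, 1.67], [-3.05, -0], [-3.03, 3.03]. Speed limits (rad/s): [2.39, 2.39, 3.01, 3.14, 3.14, 3.14].

## Interface

Orientations are given as [roll, pitch, yaw] about the fixed x, y, z axes, in that order (R = Rz(yaw) Ry(pitch) Rx(roll)).
In Python, from station import arm gives the robot as it stands.
- The arm moves only by the tool drive_tool, never from a script. Its argument "targets" is a list of rows, each a list of 6 numbers: the shift along the world's x, y, z in units of 0.04 m (1.0 is 0.04 m), then the turn, a rotation vector about the world's x, y, z in units of 6 degrees (1.0 is 6 degrees). In form: [[x, y, z, wx, wy, wz], ...]. A call has 1 to 5 rows; each row shifts and turns the commanded pose from where the row before left it; what a row does not reach is not made up. A row lasts 1/8 s, in which the tool goes at most 62.5 mm and 10.7 degrees, less where a joint would pass 70% of its speed; a pose out of reach is approached as far as the arm can. A call with a number of a shift or a turn outside -1 to 1 is refused whole. A call with a gripper value outside its range is refused whole. "claw" is the opening, from 0 (shut) to 1 (fully open), set as the call begins (left out, the last holds). The fingers move at their own pace and stop on an object; "newtons" is the grip in N (left out, the last holds). Time passes only in rows, so rows that do not move let the fingers close. It gives the time, the measured TCP pose, the force and the opening at its end, in the units of the state.
- arm.get_state(): the state, without advancing time (a new reading comes with each control period).
- arm.grab_frame(name): name is "scene" or "top"; returns (picture, depth): 400x640x3 uint8, red, green, blue; 400x640 float32, m along the optical axis (not along the pixel's ray), 0 where there is no reading.
- arm.get_calibration(name): a dict with "mtx" (3x3 intrinsics, pixels), "origin" and "rotation" of the camera in the world. Camera axes: x right, y up, looking along -z (the intrinsics and any distortion apply to the point x, -y, -z); pixel columns grow to the right and rows downward; lengths in m; the calibration is good to about 2 mm. A picture is of the moment at which its call begins. get_calibration takes no time and is no camera call.
- arm.job_done(): hands the job in, once; it reports no verdict.
Trained networks look in the newest picture that a camera, given by its name, has taken for a name from the list of things; names that differ only in an ending like _2 or _b are one class to them, and where a whole thing is asked for, a point or a joint stands for the part that bears it (a point fixed in the world has none). Each returns a list of dicts, best first, with "score" (0 to 1); they miss things now and then, are a little off and sometimes report something else, mostly with a low value. They report only what shows in the picture. A call takes as long as a camera call. They do not tell look-alikes from the thing itself.
- arm.search_frame(target, camera): "point" ([x, y, z] in m, in the coordinates of the camera as it stood for that picture, good to about 4 mm: the middle of the surface that is visible of it).
- arm.cut_out(target, camera): "pixels" (400x640 bool, what is visible of it).
- arm.landmark_of(target, camera): "point" ([x, y, z] in m, in the coordinates of the camera as it stood for that picture, good to about 4 mm: a listed point, or the origin of a listed thing).
The state is a dict: "t": time; "q": joint angles; "qd": joint speeds; "joint_efforts": joint torques, N m; "eef_pos": TCP position; "ee_rot": TCP orientation; "force": force on the tool from outside, world axes, zero at the start; "moment": the same for the moment, N m; "width": finger opening in m.
Only numpy, scipy, OpenCV 4.12 (cv2) and the standard library are available. Lean on these libraries where they do the work, as an engineer would, in place of code of your own. Each camera call takes 0.05 s, during which the arm holds its last target. There are 200 camera calls.

## Task

Pick up the yellow lining board with the dark brown rib and slide its front edge about 20 mm under the hinged yellow flap at the far end of the black box, centred between the side walls and square to the flap, without lifting the flap. Then press the board flat onto the padded bed until the bed gives by about 5 mm, as if the glue were setting, and finish while still holding it pressed there: do not let go. Do not bottom out the bed, and leave the white-ribbed board and the loose things lying about where they are.

Things in the scene. Friction and masses are not known exactly. Their poses are not given: they have to be found in the camera images.
- board_grip (a point): Board to fit: rigid yellow plate 100 mm (x) by 140 mm (y), 6 mm thick, 120 g, flat on the table, with an upright dark brown rib on top: 14 mm thick (x), 120 mm long (y), 6 to 42 mm above the underside. Pinch the rib across its 14 mm. This point: middle of the rib, 26 mm above the underside, 70 mm behind the front edge. x points to the front edge (to be tucked), z up.
- board_front (a point): Middle of the board's front edge, at its underside. Same axes as board_grip.
- lap_line (a point): Point of the fixed black box: on the unpressed bed (30 mm above the table), midway between the side walls, below the closed flap's free edge. x points level in under the flap, y to the left wall, z up. Box outside: x from -183 to +77 mm of here, 230 mm wide. Side and far walls are 8 mm thick and rise 25 mm above the mustard bed; inside width 214 mm; front wall lower than the bed.
- flap_lip (a point): Middle of the free edge of the lapped flap (yellow, black border along this edge), half-way through its 4 mm thickness. The flap is 200 mm wide and 65 mm long, hinged along the far wall; closed, it lies level, its underside 11 mm above the unpressed bed, so that the 6 mm board passes below it with 5 mm to spare.
- flap (a joint): Flap hinge, rad: 0 closed (level), grows as the free edge is lifted (0.1 rad lifts it about 6.5 mm). It is light, falls shut under its own weight and must not be lifted by more than 0.1 rad.
- bed (a joint): How far the padded bed is pressed down, m: 0 untouched, 0.012 bottomed. It sinks level like a spring: 0.5 N of start load, then 2 N per mm, so about 10 N for 5 mm.
- spare_mid (a point): Bystander: a board of the same shape, but with a white rib (same point as board_grip). Leave alone.
- glue: Bystander: white bottle with orange cap, 52 mm across, 140 mm tall, at the right; origin at the centre of its foot.
- driver: Bystander: screwdriver lying on the table at the right.
- dish: Bystander: white dish 100 mm across, 30 mm high, at the right; origin at the centre of its foot.
- strip: Bystander: plain yellow strip 45 by 180 by 6 mm, at the left; origin at the centre of its underside.
- brush: Bystander: brush lying on the table at the left, near the robot.
Things that resemble listed ones, but are neither listed nor needed, are in the scene too. What is shaped like the part that bears board_grip but green or pink is not meant.

How it is judged:
On the way, in this order (a step that is already met when the one before it is completed fails the run):
1. The brown-ribbed board is picked up off the table (height (world z) of board_grip above 0.06 m and contact force between the fingers and board above 0.5 N), for 0.2 s.
2. Its front edge is under the flap, the flap still down (x of board_front in the frame of lap_line above 0.008 m and z of board_front in the frame of lap_line below 0.007 m and y of board_front in the frame of lap_line between -0.025 and 0.025 m and value of joint flap below 0.1 rad), for 0.2 s.
At the end, for the whole second after the job is handed in: Still held or pressed by the hand (over 2 N), which does not touch the box: front edge 10 to 35 mm under the flap, within 15 mm of the centre line, square within 0.09 rad, flat within 0.06 rad, at rest; flap under 0.05 rad; bed pressed 2.5 to 8.5 mm (x of board_front in the frame of lap_line between 0.01 and 0.035 m and y of board_front in the frame of lap_line between -0.015 and 0.015 m and z of board_front in the frame of lap_line below 0.003 m and angle between board_grip's own z axis and vertical below 0.06 rad and angle between the x axis of board_grip and the x axis of lap_line, either way round below 0.09 rad and value of joint flap below 0.05 rad and value of joint bed between 0.0025 and 0.0085 m and contact force between the fingers and board above 2 N and contact force between each of the arm, the fingers and box below 0.5 N and linear speed of board below 0.02 m/s); the arm keeps its last pose, push and grip.
It fails at once if The flap is lifted (over 0.1 rad) (value of joint flap above 0.1 rad).
It fails at once if The bed is bottomed out (pressed over 11 mm) (value of joint bed above 0.011 m).
It fails at once if A bystander is moved by more than 30 mm (distance of any of spare_mid, glue, driver, dish, strip, brush from where it was at the start of the episode above 0.03 m).
It also fails if it takes over 40 s, if anything falls off the work surface, if the arm or the gripper's body presses on something with over 40 N, if the wrist force passes 120 N, or if a joint passes its speed limit or range.

## Working session

There is one attempt and no reset: what is moved stays moved. The work goes in short steps, Python scripts to look and compute and a tool call to move; the robot and the scene stay as the last step left them, time stands still between calls to the robot, and variables do not carry over. Pictures are saved under pics/ and viewed, about 8 in all and at most 12, crops included, and the job is handed in when it is done.

Besides the shell and the picture viewer there is one more tool, called after ">>>" by a JSON object that holds its "name" and its "arguments", one argument or row to a line. drive_tool: Moves the arm, as the interface text tells. Shifts and turns lie within -1 to 1; 1 stands for 0.04 m of shift or 6 degrees of turn. Its arguments: {"type":"object","properties":{"targets":{"type":"array"},"claw":{"type":"number"},"newtons":{"type":"number"}},"required":["targets"]}

```bash
mkdir -p pics; ls; cat > h.py <<'E'
from station import arm
import numpy as np, cv2
def w(name,p):
    c=arm.get_calibration(name); return np.array(c["rotation"])@np.array(p)+np.array(c["origin"])
def cloud(name,d):
    c=arm.get_calibration(name); K=np.array(c["mtx"]); v,u=np.mgrid[:400,:640]
    P=np.stack([(u-K[0,2])/K[0,0]*d,-(v-K[1,2])/K[1,1]*d,-d],-1)
    return P@np.array(c["rotation"]).T+np.array(c["origin"])
def save(n,im): cv2.imwrite("pics/"+n+".png",im[:,:,::-1])
E
python3 - <<'E'
from h import *
np.set_printoptions(precision=4,suppress=True)
for c in("scene","top"):
    im,d=arm.grab_frame(c); save(c+"0",im); np.save(c+"0.npy",d); np.save(c+"0im.npy",im)
    k=arm.get_calibration(c); print(c,k["origin"],k["mtx"][0],[x for x in k if x not in("mtx","origin","rotation")])
    for t in("board_grip","board_front","lap_line","flap_lip","spare_mid"):
        print(t,[(w(c,r["point"]),round(r["score"],2)) for r in arm.landmark_of(t,c)])
print(arm.get_state())
E
```

```text
pics
scene [ 1.1725 -0.6663  0.7767] [439.5584   0.     313.526 ] []
board_grip [(array([ 0.5178, -1.321 ,  0.122 ]), 0.96), (array([ 0.1913, -1.6475, -0.2045]), 0.94), (array([ 0.0842, -1.7546, -0.3116]), 0.6), (array([-0.1043, -1.9431, -0.5001]), 0.58)]
board_front [(array([-0.0076, -1.8465, -0.4034]), 0.9), (array([-0.1322, -1.971 , -0.528 ]), 0.83), (array([ 0.5145, -1.3243,  0.1187]), 0.7), (array([ 0.2553, -1.5835, -0.1405]), 0.63)]
lap_line [(array([ 0.2703, -1.5685, -0.1255]), 0.96)]
flap_lip [(array([ 0.2815, -1.5574, -0.1143]), 0.84)]
spare_mid [(array([ 0.4007, -1.4382,  0.0049]), 0.91)]
top [ 0.3109 -0.0294  1.3923] [442.7859   0.     316.5906] []
board_grip [(array([2.4123, 2.072 , 3.4937]), 0.88), (array([2.418 , 2.0777, 3.4994]), 0.84), (array([2.4289, 2.0886, 3.5103]), 0.69), (array([2.5305, 2.1902, 3.6118]), 0.67), (array([2.5036, 2.1633, 3.585 ]), 0.18)]
board_front [(array([2.4799, 2.1396, 3.5612]), 0.83), (array([2.4428, 2.1025, 3.5242]), 0.77), (array([2.4683, 2.128 , 3.5497]), 0.71), (array([2.5695, 2.2292, 3.6508]), 0.7)]
lap_line [(array([2.504 , 2.1637, 3.5854]), 0.97)]
flap_lip [(array([2.4811, 2.1408, 3.5624]), 0.89)]
spare_mid [(array([2.455 , 2.1147, 3.5364]), 0.96)]
{'t': 0.6, 'q': array([ 1.6191,  0.3586,  0.0119, -0.    , -1.2241, -0.2881]), 'qd': array([-0.0003, -0.0018, -0.0024, -0.0006, -0.0005, -0.0002]), 'joint_efforts': array([  0.0028, -58.1997,  29.3179,   6.9998,   0.0123,  -0.    ]), 'eef_pos': array([0.1603, 0.6557, 0.2266]), 'ee_rot': array([-3.1416,  0.    , -0.2398]), 'force': array([ 0.2796,  0.1092, -0.1567]), 'moment': array([-0.022 , -0.0362, -0.0111]), 'width': 0.08780991621697916}
```

```bash
python3 - <<'E'
s=open("h.py").read().replace('np.array(c["rotation"])','rot(c)').replace("def w(","from scipy.spatial.transform import Rotation\ndef rot(c): return Rotation.from_euler('xyz',c['rotation']).as_matrix()\ndef w(")
open("h.py","w").write(s)
E
python3 - <<'E'
from h import *
np.set_printoptions(precision=4,suppress=True)
print(arm.get_calibration("top")["rotation"])
for c in("scene","top"):
    for t in("board_grip","board_front","lap_line","flap_lip","spare_mid"):
        print(c,t,[(w(c,r["point"]),round(r["score"],2)) for r in arm.landmark_of(t,c)])
E
```

```text
[ 0.1619  0.011  -1.5662]
scene board_grip [(array([ 0.7679, -0.0068,  0.0244]), 0.96), (array([0.4181, 0.2564, 0.032 ]), 0.94), (array([0.3592, 0.0802, 0.027 ]), 0.6), (array([ 0.2504, -0.2246,  0.0282]), 0.58)]
scene board_front [(array([ 0.2943,  0.0556, -0.0032]), 0.9), (array([ 0.2521, -0.2906, -0.0042]), 0.83), (array([0.7612, 0.0622, 0.0004]), 0.7), (array([ 0.492 ,  0.2529, -0.0051]), 0.63)]
scene lap_line [(array([ 0.573 , -0.1529,  0.0281]), 0.96)]
scene flap_lip [(array([ 0.5773, -0.1562,  0.0434]), 0.84)]
scene spare_mid [(array([0.6121, 0.238 , 0.0275]), 0.91)]
top board_grip [(array([0.423 , 0.2598, 0.0249]), 0.88), (array([0.3579, 0.0887, 0.0261]), 0.84), (array([ 0.2525, -0.2175,  0.0295]), 0.69), (array([0.7675, 0.0008, 0.0315]), 0.67), (array([ 0.5734, -0.1522,  0.0299]), 0.18)]
top board_front [(array([ 0.2494, -0.2888,  0.0026]), 0.83), (array([0.2944, 0.0613, 0.0017]), 0.77), (array([0.4922, 0.2539, 0.0011]), 0.71), (array([ 0.766 ,  0.0655, -0.0001]), 0.7)]
top lap_line [(array([ 0.5744, -0.1535,  0.0299]), 0.97)]
top flap_lip [(array([ 0.5771, -0.1489,  0.0448]), 0.89)]
top spare_mid [(array([0.6102, 0.2428, 0.0309]), 0.96)]
```

View pics/scene0.png

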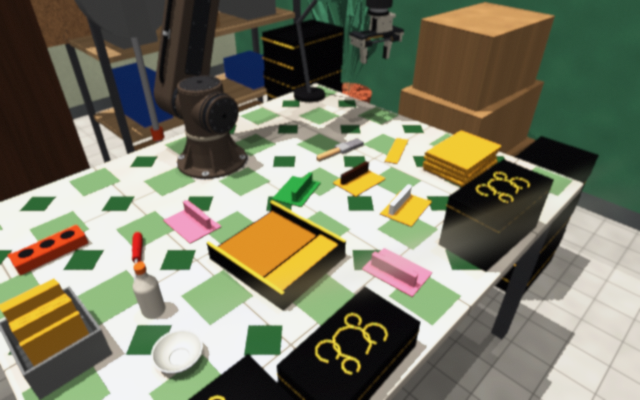

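View pics/top0.png

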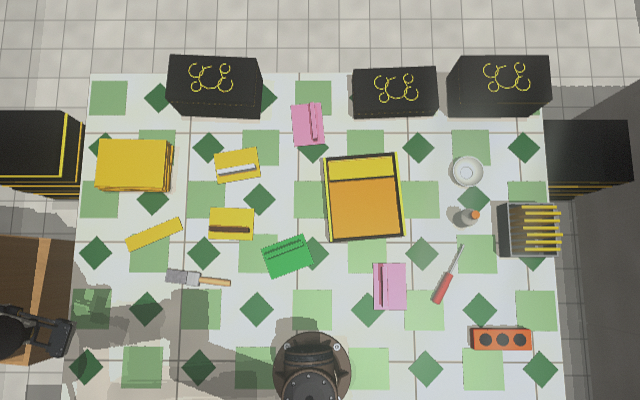

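Scene: the brown-ribbed board is at scene (358,180) / top (231,224). Look-alikes: white-ribbed board top (238,165), green (287,256), pink (308,124) and (389,286). By the description I choose top (231,224); box is at top (364,197), flap at its far end. Next: a close crop and exact poses.

```bash
python3 - <<'E'
from h import *
np.set_printoptions(precision=4,suppress=True)
im=np.load("top0im.npy"); d=np.load("top0.npy"); P=cloud("top",d)
save("crop0",np.hstack([cv2.resize(im[195:255,195:275],None,fx=5,fy=5,interpolation=2),cv2.resize(im[140:252,310:415],(375,300),interpolation=2)]))
ms=[r for r in arm.cut_out("board_grip","top")]
for r in ms:
    m=r["pixels"]; q=P[m]; c=np.median(q,0)
    if abs(c[0]-.42)<.05 and abs(c[1]-.257)<.05:
        print(r["score"],c,"zq",np.percentile(q[:,2],[5,25,50,75,95]))
        pl=q[(q[:,2]<.018)]; (cc,s,a)=cv2.minAreaRect(q[:,:2].astype(np.float32)); print("rect all",cc,s,a)
        rb=q[q[:,2]>.03]; cc,s,a=cv2.minAreaRect(rb[:,:2].astype(np.float32)); print("rib",cc,s,a,rb[:,2].max(),rb.mean(0))
# box walls: points 0.045..0.065 high
B=P[140:252,310:415]; I=im[140:252,310:415].astype(int)
sel=(B[...,2]>.046)&(B[...,2]<.065); q=B[sel]
cc,s,a=cv2.minAreaRect(q[:,:2].astype(np.float32)); print("walls",cc,s,a,len(q))
bed=(abs(B[...,2]-.03)<.006)&(I[...,0]>180)&(I[...,1]<160); q=B[bed]; print("bed",cv2.minAreaRect(q[:,:2].astype(np.float32)),np.median(q[:,2]))
hsv=cv2.cvtColor(im,cv2.COLOR_RGB2HSV)[140:252,310:415]
fl=(abs(B[...,2]-.044)<.004)&(I[...,0]>180)&(I[...,1]>160); q=B[fl]; print("flap",cv2.minAreaRect(q[:,:2].astype(np.float32)),np.median(q[:,2]))
for v in range(150,245,10): print(v, B[v-140,5:100:10,2])
print(arm.get_state()["t"])
E
```

```text
0.93 [0.4381 0.2544 0.0072] zq [0.0021 0.005  0.0072 0.0099 0.0438]
rect all (0.41319531202316284, 0.14401264488697052) (0.38415583968162537, 0.12038011103868484) 76.86671447753906
rib (0.38379186391830444, 0.13873857259750366) (0.3639957904815674, 0.04212229326367378) 73.16921997070312 1.3923001454769302 [0.4159 0.2481 0.0764]
walls (0.5218019485473633, -0.15719914436340332) (0.25894492864608765, 0.23092980682849884) 4.902851581573486 1313
bed ((0.48973366618156433, -0.15915034711360931), (0.1722133457660675, 0.20284847915172577), 4.845174312591553) 0.03023436905839194
flap ((0.5391916036605835, -0.16471531987190247), (0.20845918357372284, 0.21332237124443054), 6.3280415534973145) 0.04492770240097188
150 [-0.0018 -0.0013 -0.      0.0008  0.0001  0.0028  0.0023  0.0046  0.0001
  0.0009]
160 [0.0016 0.061  0.0456 0.0485 0.0469 0.0432 0.0477 0.0401 0.0553 0.0042]
170 [ 0.0038  0.0515  0.0446  0.0447  0.0503  0.047   0.0491  0.042   0.0412
 -0.0026]
180 [ 0.0018  0.0556  0.0444  0.0469  0.0445  0.0276  0.035   0.0292  0.025
 -0.0021]
190 [ 0.0009  0.033   0.0282  0.0286  0.0329  0.0312  0.0337  0.0283  0.0273
 -0.0017]
200 [-0.0005 -0.0052  0.031   0.0275  0.0328  0.0288  0.0322  0.0298  0.0268
  0.0014]
210 [-0.0037 -0.0081  0.0298  0.0352  0.0294  0.0329  0.0309  0.03    0.0347
  0.0018]
220 [ 0.0022 -0.0043  0.0291  0.0277  0.0309  0.0337  0.0315  0.028   0.0322
 -0.0002]
230 [ 0.0035 -0.0038  0.0345  0.032   0.0335  0.031   0.0265  0.0272  0.033
  0.0638]
240 [-0.0018 -0.0033  0.0196  0.0294  0.0261 -0.0012 -0.0007  0.0022  0.0047
  0.0008]
1.15
```

View pics/crop0.png

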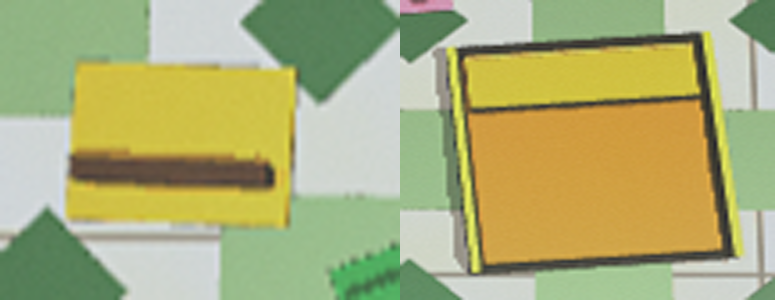

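```bash
python3 - <<'E'
from h import *
np.set_printoptions(precision=4,suppress=True)
im=np.load("top0im.npy"); c=arm.get_calibration("top"); K=np.array(c["mtx"])
def ray(u,v,z):
    r=rot(c)@np.array([(u-K[0,2])/K[0,0],-(v-K[1,2])/K[1,1],-1]); o=np.array(c["origin"]); return (o+r*(z-o[2])/r[2])[:2]
h=cv2.cvtColor(im,cv2.COLOR_RGB2HSV); sub=np.zeros(im.shape[:2],bool); sub[198:250,200:262]=1
yel=sub&(h[...,0]>18)&(h[...,0]<33)&(h[...,1]>150)
brn=sub&(im.sum(-1)<230)&(im[...,0]>im[...,1].astype(int)+8)
for n,m,z in(("yel",yel,.006),("brown",brn,.042)):
    v,u=np.nonzero(m); q=np.array([ray(a,b,z) for a,b in zip(u,v)],np.float32); print(n,len(u),u.min(),u.max(),v.min(),v.max(),cv2.minAreaRect(q))
E
```

```text
yel 1119 209 253 208 239 ((0.44054800271987915, 0.2558133006095886), (0.1384826898574829, 0.0963684618473053), 88.3313217163086)
brown 40 210 249 227 231 ((0.4188064932823181, 0.25226590037345886), (0.12029364705085754, 0.011223623529076576), 87.61727142333984)
```

>>> {"name": "drive_tool", "arguments": {
  "targets": [
    [0.465,-0.71,-0.1,0,0,-0.935],
    [0.465,-0.71,-0.1,0,0,-0.935],
    [0.465,-0.71,-0.2,0,0,-0.935],
    [0.465,-0.71,-0.2,0,0,-0.935],
    [0.465,-0.71,-0.2,0,0,-0.935]
  ],
  "claw": 1,
  "newtons": 30
}}

```text
t: 1.78
eef_pos: [0.2539, 0.5127, 0.1945]
ee_rot: [-3.141, 0.0, -0.733]
force: [0.3, 0.2, 1.0]
width: 0.0881
```

>>> {"name": "drive_tool", "arguments": {
  "targets": [
    [0.465,-0.71,-0.2,0,0,-0.935],
    [0.465,-0.71,-0.2,0,0,-0.935],
    [0.465,-0.71,-0.2,0,0,-0.935],
    [0.465,-0.71,-0.2,0,0,-0.935],
    [0.465,-0.71,-0.2,0,0,-0.935]
  ]
}}

```text
t: 2.4
eef_pos: [0.3469, 0.3708, 0.1546]
ee_rot: [-3.141, 0.0, -1.222]
force: [0.2, -0.7, -0.1]
width: 0.0877
```

>>> {"name": "drive_tool", "arguments": {
  "targets": [
    [0.465,-0.71,-0.2,0,0,-0.935],
    [0.465,-0.71,-0.2,0,0,-0.935],
    [0.465,-0.71,-0.2,0,0,-0.935],
    [0.465,-0.71,-0.2,0,0,-0.935],
    [0,0,0,0,0,0]
  ]
}}

```text
t: 3.02
eef_pos: [0.4212, 0.2562, 0.1221]
ee_rot: [3.141, -0.001, -1.614]
force: [-0.7, 1.0, -0.1]
width: 0.0877
```

>>> {"name": "drive_tool", "arguments": {
  "targets": [
    [0,0,-0.8,0,0,0],
    [0,0,-0.8,0,0,0],
    [0,0,-0.6,0,0,0],
    [0,0,-0.4,0,0,0],
    [0,0,-0.17,0,0,0]
  ]
}}

```text
t: 3.65
eef_pos: [0.4205, 0.2584, 0.0112]
ee_rot: [3.141, -0.001, -1.609]
force: [0.6, -0.4, 0.8]
width: 0.0876
```

>>> {"name": "drive_tool", "arguments": {
  "targets": [
    [0,0,0,0,0,0],
    [0,0,0,0,0,0],
    [0,0,0,0,0,0],
    [0,0,0,0,0,0],
    [0,0,0,0,0,0]
  ],
  "claw": 0,
  "newtons": 30
}}

```text
t: 4.28
eef_pos: [0.4208, 0.2581, 0.012]
ee_rot: [-3.141, 0.0, -1.611]
force: [0.3, 0.5, 0.4]
width: 0.0431
```

>>> {"name": "drive_tool", "arguments": {
  "targets": [
    [0,0,0,0,0,0],
    [0,0,0,0,0,0],
    [0,0,0,0,0,0]
  ]
}}

```text
t: 4.65
eef_pos: [0.4208, 0.2581, 0.0117]
ee_rot: [-3.142, -0.0, -1.611]
force: [0.3, 0.2, 0.3]
width: 0.0139
```

>>> {"name": "drive_tool", "arguments": {
  "targets": [
    [0,0,0.3,0,0,0],
    [0,0,0.7,0,0,0],
    [0,0,0.9,0,0,0],
    [0,0,0.8,0,0,0],
    [0,0,0.3,0,0,0]
  ],
  "newtons": 45
}}

```text
t: 5.28
eef_pos: [0.4213, 0.2588, 0.1343]
ee_rot: [-3.139, 0.003, -1.61]
force: [-0.9, 1.1, -1.8]
width: 0.0137
```

>>> {"name": "drive_tool", "arguments": {
  "targets": [
    [0.06,-0.4,0,0,0,0.1],
    [0.1,-0.7,0,0,0,0.1],
    [0.12,-0.9,0,0,0,0.1],
    [0.12,-0.9,0,0,0,0.1],
    [0.12,-0.9,0,0,0,0.1]
  ]
}}

```text
t: 5.9
eef_pos: [0.4404, 0.1037, 0.1304]
ee_rot: [3.139, -0.001, -1.558]
force: [0.3, -0.4, -1.2]
width: 0.0139
```

>>> {"name": "drive_tool", "arguments": {
  "targets": [
    [0.12,-0.9,0,0,0,0.1],
    [0.12,-0.9,0,0,0,0.1],
    [0.12,-0.9,0,0,0,0.1],
    [0.12,-0.9,0,0,0,0.1],
    [0.12,-0.9,0,0,0,0.1]
  ]
}}

```text
t: 6.52
eef_pos: [0.4641, -0.0759, 0.1304]
ee_rot: [3.139, -0.0, -1.506]
force: [0.1, 0.1, -1.3]
width: 0.0139
```

>>> {"name": "drive_tool", "arguments": {
  "targets": [
    [0.12,-0.9,0,0,0,0.1],
    [0.1,-0.7,0,0,0,0.1],
    [0.06,-0.48,0,0,0,0],
    [0,0,0,0,0,0],
    [0,0,0,0,0,0]
  ]
}}

```text
t: 7.15
eef_pos: [0.4757, -0.1572, 0.1309]
ee_rot: [3.14, 0.0, -1.486]
force: [-0.4, 0.1, -1.0]
width: 0.0138
```

```bash
cat > look.py <<'E'
from h import *
import sys
np.set_printoptions(precision=4,suppress=True)
n=sys.argv[1]
L=np.array([.5746,-.1527,.03]); a=np.radians(4.9); R=np.array([[np.cos(a),np.sin(a),0],[-np.sin(a),np.cos(a),0],[0,0,1]])
out=[]
for c,(r0,r1,c0,c1) in(("scene",(160,310,180,380)),("top",(130,260,290,430))):
    im,d=arm.grab_frame(c); np.save(c+n+"im.npy",im); np.save(c+n+".npy",d); out.append(cv2.resize(im[r0:r1,c0:c1],(400,300),interpolation=2))
    for t in("board_grip","board_front","lap_line","flap_lip"):
        P=[w(c,r["point"]) for r in arm.landmark_of(t,c)]
        print(c,t,[R@(p-L) for p in P if np.linalg.norm(p[:2]-L[:2])<.2 and not(p[0]<.4 or p[1]>-.06)])
save("look"+n,np.hstack(out))
s=arm.get_state(); print(s["t"],s["eef_pos"],s["ee_rot"],"TCP in lap",R@(s["eef_pos"]-L),s["force"],s["width"])
E
python3 look.py 1
```

```text
scene board_grip [array([-0.1022, -0.0012,  0.1215])]
scene board_front [array([-0.0264,  0.0003,  0.087 ])]
scene lap_line [array([-0.0049, -0.003 ,  0.0007])]
scene flap_lip [array([ 0.0021, -0.0011,  0.0145])]
top board_grip [array([-0.0981,  0.0053,  0.1197])]
top board_front []
top lap_line []
top flap_lip []
7.65 [ 0.4768 -0.1569  0.1318] [-3.1414  0.     -1.4845] TCP in lap [-0.0978  0.0041  0.1018] [-0.5067 -0.1596 -0.8682] 0.013822369744499671
```

View pics/look1.png

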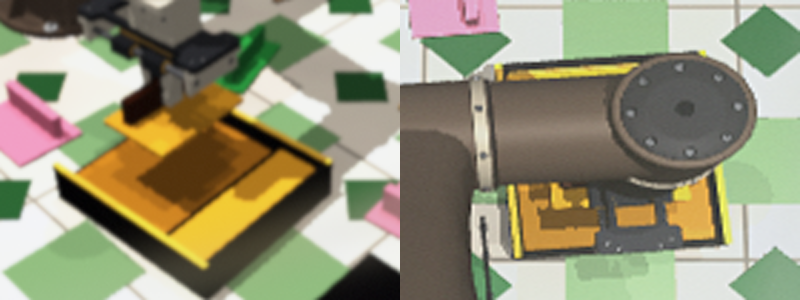

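>>> {"name": "drive_tool", "arguments": {
  "targets": [
    [0,-0.075,-0.5,0,0,0],
    [0,0,-0.7,0,0,0],
    [0,0,-0.5,0,0,0],
    [0,0,-0.3,0,0,0],
    [0,0,0,0,0,0]
  ]
}}

```text
t: 8.28
eef_pos: [0.4763, -0.1601, 0.0512]
ee_rot: [3.14, 0.0, -1.485]
force: [0.2, -0.3, -0.1]
width: 0.0136
```

```bash
python3 look.py 2
```

```text
scene board_grip [array([-0.099 , -0.0019,  0.0397])]
scene board_front [array([-0.0279, -0.0025,  0.0072])]
scene lap_line [array([-0.0022, -0.0029, -0.0038])]
scene flap_lip [array([ 0.0037, -0.0041,  0.0139])]
top board_grip [array([-0.0973,  0.0012,  0.0349])]
top board_front []
top lap_line [array([0.001 , 0.0004, 0.0018])]
top flap_lip [array([0.0033, 0.0008, 0.0162])]
8.775 [ 0.4768 -0.1601  0.052 ] [-3.1411 -0.     -1.4849] TCP in lap [-0.098   0.0009  0.022 ] [ 0.5936  0.5756 -0.911 ] 0.013975832019432392
```

View pics/look2.png

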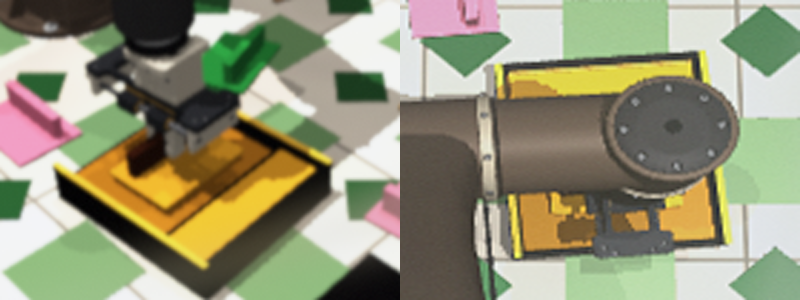

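>>> {"name": "drive_tool", "arguments": {
  "targets": [
    [0,0,-0.12,0,0,0],
    [0,0,-0.1,0,0,0],
    [0,0,0,0,0,0]
  ]
}}

```text
t: 9.15
eef_pos: [0.4763, -0.1601, 0.0424]
ee_rot: [3.14, 0.0, -1.485]
force: [0.1, -1.0, -1.0]
width: 0.0136
```

>>> {"name": "drive_tool", "arguments": {
  "targets": [
    [0,0,-0.05,0,0,0],
    [0,0,0,0,0,0],
    [0,0,0,0,0,0]
  ]
}}

```text
t: 9.52
eef_pos: [0.4768, -0.1602, 0.0411]
ee_rot: [-3.141, -0.0, -1.485]
force: [-1.2, -0.8, 1.1]
width: 0.0137
```

>>> {"name": "drive_tool", "arguments": {
  "targets": [
    [0,0,0.04,0,0,0],
    [0.3,0.026,0,0,0,0],
    [0.2,0.017,0,0,0,0],
    [0,0,0,0,0,0],
    [0,0,0,0,0,0]
  ]
}}

```text
t: 10.15
eef_pos: [0.4964, -0.1584, 0.0423]
ee_rot: [3.141, 0.0, -1.485]
force: [-0.8, 0.2, -0.6]
width: 0.0138
```

>>> {"name": "drive_tool", "arguments": {
  "targets": [
    [0.2,0.017,0,0,0,0],
    [0.2,0.017,0,0,0,0],
    [0.15,0.013,0,0,0,0],
    [0.15,0.013,0,0,0,0],
    [0,0,0,0,0,0]
  ]
}}

```text
t: 10.78
eef_pos: [0.5252, -0.156, 0.0425]
ee_rot: [-3.142, -0.0, -1.485]
force: [0.1, 0.6, -1.1]
width: 0.014
```

```bash
python3 look.py 3
```

```text
scene board_grip [array([-0.051 , -0.0012,  0.0316])]
scene board_front [array([ 0.0221, -0.004 , -0.005 ])]
scene lap_line [array([-0.0021, -0.0032, -0.0015])]
scene flap_lip [array([ 0.0076, -0.0005,  0.012 ])]
top board_grip [array([-0.0497,  0.002 ,  0.0259])]
top board_front []
top lap_line []
top flap_lip []
11.275 [ 0.5247 -0.156   0.0426] [-3.1415 -0.     -1.4849] TCP in lap [-0.05    0.0009  0.0126] [-0.0157  0.3308 -0.4004] 0.013366142913171274
```

View pics/look3.png

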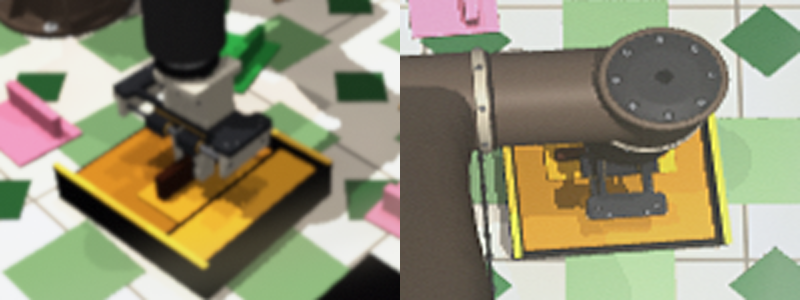

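>>> {"name": "drive_tool", "arguments": {
  "targets": [
    [0,0,-0.05,0,0,0],
    [0,0,-0.04,0,0,0],
    [0,0,0,0,0,0],
    [0,0,0,0,0,0]
  ]
}}

```text
t: 11.78
eef_pos: [0.5249, -0.156, 0.0392]
ee_rot: [-3.141, -0.0, -1.485]
force: [-0.6, 0.4, 4.6]
width: 0.014
```

>>> {"name": "drive_tool", "arguments": {
  "targets": [
    [0,0,-0.04,0,0,0],
    [0,0,0,0,0,0],
    [0,0,0,0,0,0]
  ]
}}

```text
t: 12.15
eef_pos: [0.525, -0.1561, 0.0378]
ee_rot: [-3.141, -0.0, -1.485]
force: [-2.3, 0.3, 7.8]
width: 0.0137
```

>>> {"name": "drive_tool", "arguments": {
  "targets": [
    [0,0,-0.02,0,0,0],
    [0,0,0,0,0,0],
    [0,0,0,0,0,0],
    [0,0,0,0,0,0]
  ]
}}

```text
t: 12.65
eef_pos: [0.5249, -0.156, 0.0371]
ee_rot: [-3.141, -0.0, -1.485]
force: [-1.4, 1.8, 9.4]
width: 0.0132
```

```bash
python3 look.py 4; python3 - <<'E'
from h import *
im=np.load("scene4im.npy"); save("c4",cv2.resize(im[195:310,200:355],(780,580),interpolation=2))
for i in range(4): arm.grab_frame("scene"); print(arm.get_state()["force"], arm.get_state()["eef_pos"])
# flap tilt from depth
for n in "04":
    P=cloud("scene",np.load("scene"+n+".npy")); J=np.load("scene"+n+"im.npy").astype(int)
    Q=P.reshape(-1,3); a=np.radians(4.9); dx,dy=Q[:,0]-.5746,Q[:,1]+.1527
    x=np.cos(a)*dx+np.sin(a)*dy; y=-np.sin(a)*dx+np.cos(a)*dy
    m=(x>.005)&(x<.06)&(abs(y)<.09)&(abs(Q[:,2]-.045)<.02); print(n,m.sum(),np.polyfit(x[m],Q[m,2],1))
E
```

```text
scene board_grip [array([-0.0503, -0.0031,  0.025 ])]
scene board_front [array([ 0.0168, -0.0037, -0.0083])]
scene lap_line [array([-0.0012, -0.0018,  0.0011])]
scene flap_lip [array([ 0.0025, -0.0015,  0.0129])]
top board_grip [array([-0.0477,  0.0004,  0.0199])]
top board_front []
top lap_line []
top flap_lip []
13.15 [ 0.5249 -0.156   0.0371] [-3.1412 -0.0002 -1.4848] TCP in lap [-0.0498  0.0009  0.0071] [-2.0695  2.8538  9.6752] 0.013750604031423105
[-1.87355596  1.67473642  8.90858017] [ 0.52487559 -0.15604122  0.03713456]
[-2.39911399  0.75981189  8.76773493] [ 0.52488337 -0.15605697  0.03713998]
[-2.31832719  1.05592207  8.37221901] [ 0.52490882 -0.15604783  0.03712969]
[-2.00147677  0.80349798  8.64373837] [ 0.52491457 -0.15604392  0.03715036]
0 1218 [-0.00301976  0.04460057]
4 1208 [0.00187861 0.04449946]
```

View pics/c4.png

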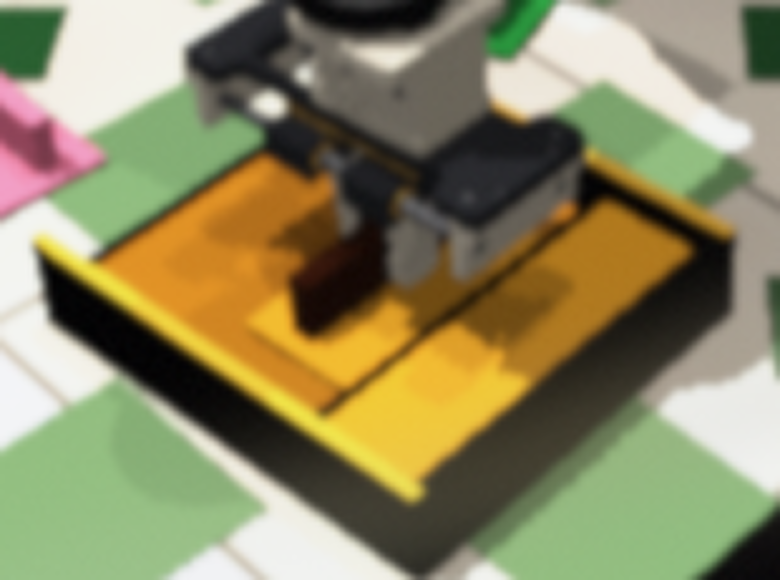

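The board is tucked under the flat flap (free edge dark line from (325,410) to (590,210)), and the bed is about 4.7 mm down. I am handing in.

```bash
python3 -c "
from station import arm
print(arm.job_done()); print(arm.get_state()['force'],arm.get_state()['width'])"
```

```text
the job is handed in; nothing more can be done
None
the job is handed in; nothing more can be done
```

I picked up the brown-ribbed board, slid its front edge about 20 mm under the flap and pressed it into the bed. I handed the job in at about 13.4 s with the board still gripped and pressed; no verdict was reported.

| Last check | Reading |
|---|---|
| Front edge under the flap | about 20 mm from the tool pose; the camera network said 17 mm |
| Off the centre line | within 4 mm |
| Squareness | within about 0.01 rad of the box yaw, from the tool pose |
| Flap tilt | slope about 0.002 from depth, so down |
| Bed depression | about 4.7 mm, from 8.4–9.7 N of push plus the board's weight |
| Grip width | 13.8 mm on the 14 mm rib, set to 45 N |

- **Disagreement:** the camera network put the front edge 8 mm below the unpressed bed, against about 5 mm from the force and tool height. Its z error is around 4 mm, so I went with the force.
- **Sideways force:** a force of about 2–3 N also showed while pressing. I took it to be sensor noise or friction from the bed.
- **Not checked:** I did not measure the bystanders again. The path kept clear of them.

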